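# Secure the laptop stand's shaft with its locking pin

## Robot

A 6-joint arm with a two-finger parallel gripper is mounted at the origin on the work surface. World frame = base frame: x ahead of the robot, y to its left, z up, the work surface at z = 0. Lengths are in mm, angles in rad, forces in N, time in s.
With the tool pointing down it reaches from about 275 to 1000 mm from the base axis. Payload 8.4 kg.
Tool frame: the origin (TCP) lies at the very end of the fingers, on their centre line; the grasp point (between the pads) lies 19 mm behind it; z points along the fingers, y is the direction in which the jaws open and shut (so a half turn about z gives the same grasp; the last joint's range is limited). The gripper opens to 85 mm and grips with 20 to 120 N. Pads are 22 mm wide; open, the fingers measure 114 mm over their backs; the gripper's body (76 mm by 85 mm) begins 54 mm behind the grasp point. The pads swing forward as they close: fully open they stand 13 mm farther back than shut.
Start: joints at [-1.149, 0.353, 1.633, -0, 1.155, -0.002], TCP at [257.016, -569.711, 231.281] pointing down, gripper open.
Joint ranges: [-2.63, 2.63], [-0.92, 2.1], [0.06, 2.66], [-1.3, 4.44], [0, 2.69], [-3.02, 3.02]. Speed limits (rad/s): [2.22, 2.22, 2.79, 3.14, 3.14, 3.14].

## Interface

Orientations are given as [roll, pitch, yaw] about the fixed x, y, z axes, in that order (R = Rz(yaw) Ry(pitch) Rx(roll)).
In Python, from rig import r gives the robot as it stands.
- The arm moves only by the tool move_arm, never from a script. Its argument "increments" is a list of rows, each an object of numbers: "tx", "ty", "tz": the shift along the tool's x, y, z in cm; "rx", "ry", "rz": the turn, a rotation vector about the tool's x, y, z in degrees; "gripper": the gripper's target within -1 to 1 (fully open at 1, half-way at 0, shut at -1). A call has 1 to 12 rows; each row shifts and turns the commanded pose from where the row before left it, along the tool's axes as they then stand; what a row does not reach is not made up. A row lasts 1/10 s, in which the tool goes at most 50 mm and 8.59 degrees, less where a joint would pass 70% of its speed; a pose out of reach is approached as far as the arm can. A call is refused whole if a number of a shift passes 5 or a number of a turn 8.59, either way. A call with a gripper value outside its range is refused whole. The fingers move at their own pace and stop on an object; "squeeze" is the grip in N (left out, the last holds). Time passes only in rows, so rows that do not move let the fingers close. It gives the time, the measured TCP pose, the force and the opening at its end, in the units of the state.
- r.sense(): the state, without advancing time (a new reading comes with each control period).
- r.grab_frame(name): name is "scene" or "top" or "wrist"; returns (picture, depth): 400x640x3 uint8, red, green, blue; 400x640 float32, mm along the optical axis (not along the pixel's ray), 0 where there is no reading.
- r.camera_model(name): a dict with "fx", "fy", "cx", "cy" (pixels), "R" (3x3) and "t" (3): a world point X has camera coordinates R X + t; the wrist camera has in their place "hand_eye" (4x4, takes a point from camera to tool coordinates, whose origin is the TCP and whose axes are the flange's). Camera axes: x right, y down, z forward; pixel columns grow to the right and rows downward; lengths in mm; the calibration is good to about 2 mm. A picture is of the moment at which its call begins: read the wrist's pose just before it. camera_model takes no time and is no camera call.
- r.sign_off(): hands the job in, once; it reports no verdict.
Trained networks look in the newest picture that a camera, given by its name, has taken for a name from the list of things; names that differ only in an ending like _2 or _b are one class to them, and where a whole thing is asked for, a point or a joint stands for the part that bears it (a point fixed in the world has none). Each returns a list of dicts, best first, with "confidence" (0 to 1); they miss things now and then, are a little off and sometimes report something else, mostly with a low value. They report only what shows in the picture. A call takes as long as a camera call. They do not tell look-alikes from the thing itself.
- r.cut_out(query, camera): "mask" (400x640 bool, what is visible of it) and "bbox" ([left, top, right, bottom] in pixels, round what is visible of it).
- r.place_of(query, camera): "location" ([row, column] in pixels: a listed point, or the origin of a listed thing).
The state is a dict: "clock": time; "qpos": joint angles; "qvel": joint speeds; "joint_efforts": joint torques, N m; "eef_pos": TCP position; "tcp_rot": TCP orientation; "contact_force": force on the tool from outside, world axes, zero at the start; "wrist_torque": the same for the moment, N m; "opening": opening from 0.0 (shut) to 1.0 (fully open).
Only numpy, scipy, OpenCV 4.12 (cv2) and the standard library are available. Lean on these libraries where they do the work, as an engineer would, in place of code of your own. Each camera call takes 0.05 s, during which the arm holds its last target. There are 200 camera calls.

## Task

The shaft that carries this laptop stand's prop is not secured yet. Take the locking pin out of its cork rest, feel for the cross hole near the shaft's free end and gently push the pin straight down through it until its collar sits on the shaft, with the open loop pointing past the free end; then press the thumb tab so that the sprung loop swings over the shaft's end and snaps in underneath, and let go. Use a light hand (the pin must never bear on the stand or shaft with more than 25 N) and leave the other things on the desk where they are.

Things in the scene. Friction and masses are not known exactly. Their poses are not given: they have to be found in the camera images.
- stand: Aluminium laptop stand, fixed: base plate 190 (x) x 200 (y) mm, two upright cheeks, top plate 135 mm high. Origin: centre of its underside on the desk; x axis along its shaft, z up. The level steel shaft lies at y = 0, its axis 95 mm above the desk; its free end sticks out to the stand's -x from the cheek at x = -80 mm. It is stiff in its bores and stays put under light forces.
- shaft_root (a point): Point on the shaft's axis at the cheek's outer face. The shaft's end is a bar 20 mm wide, 18 mm high (flat top 104, underside 86 mm above the desk) with a half-round nose (radius 9 mm, level cross axis). A vertical through hole of 9 mm, chamfered, has its axis 19 mm back from the nose tip. Not measured, different each time: the hole's axis is 41 to 67 mm out from this point.
- pin: Steel locking pin, about 0.1 kg, upright in the cork rest at the start. Origin: on its axis, underside of its collar; z up, shank down. Round 7 mm shank, 30 mm long, tapered tip. Collar 16 x 16 x 4 mm, above it a square head 14 x 14 mm up to 36 mm above the origin. The loop, hinged 6 mm above the origin about the pin's y axis, points to the pin's -x when open: turn pin x along stand x.
- pin_head (a point): Middle of the head's graspable part, on the pin's axis, 24 mm above the pin's origin. Grip on the two faces that look to the pin's +y and -y, fingertips at least 11 mm above the pin's origin to stay clear of the loop's pivots.
- rest: Square cork block 64 x 64 x 40 mm, fixed on the desk, with a loose blind hole 36 mm deep in the middle of its top. Origin: centre of its underside.
- loop (a joint): Loop angle (rad): 0 = level, grows as it swings down, 1.50 = stop. Two 4 mm wires, 26 mm apart inside, joined by a crossbar 26.5 mm from the hinge. Slight hinge friction: it stays where left. Sprung lengthwise: the crossbar meets the nose at about 0.65, must stretch about 2.5 mm (2.2 N per mm) to pass it at about 1.0, then snaps under the shaft; pressed home it reads 1.3 or more.
- loop_bar (a point): Middle of the loop's crossbar.
- loop_tab (a point): Outer edge of the thumb tab: a plate 16 mm wide, 3 mm thick, standing out 22 mm from the crossbar. Loop level: it rises, leaning 30 degrees outwards (to the pin's -x). Loop closed: it points away from the shaft end and 30 degrees down. Shut fingers pressing straight down just beyond the nose tip, to about 25 mm below the shaft's top, swing the loop home.
- highlighter: Yellow plastic highlighter, 135 mm, lying on the desk. Bystander.
- jar: Glass jar with a cork top, 72 mm wide, 112 mm high. Bystander.
- folder: Black steel spring clip on a foot, holding a grey rigid folder upright, 230 mm high. Bystander.
- mug: White mug, 80 mm wide, 90 mm high. Bystander.
- stapler: Black stapler, 100 mm long. Bystander.
- notebook: Blue notebook, 105 x 148 x 16 mm. Bystander.
Mind the look-alikes: they are no part of the job. Leave any orange look-alike of the pin alone.

How it is judged (in metres and radians):
On the way, in this order (a step that is already met when the one before it is completed fails the run):
1. the pin is down in the cross hole, collar on the shaft, loop still open (z of pin in the frame of stand between 0.101 and 0.1065 m and y of pin in the frame of stand between -0.004 and 0.004 m and x of pin in the frame of stand between -0.151 and -0.117 m and angle between pin's own z axis and vertical below 0.2 rad and value of joint loop below 0.8 rad), for 0.2 s.
2. the loop has snapped in under the shaft (value of joint loop above 1.2 rad and z of loop_bar in the frame of stand below 0.0865 m), for 0.2 s.
At the end, for the whole second after the job is handed in: The pin stands in the shaft's cross hole within 0.2 rad of upright, its collar on the shaft (its origin at most 2.5 mm above the shaft's top), the loop closed beyond 1.2 rad with its crossbar below the shaft's underside, at rest (all of step 2 and z of pin in the frame of stand between 0.101 and 0.1065 m and y of pin in the frame of stand between -0.004 and 0.004 m and x of pin in the frame of stand between -0.151 and -0.117 m and angle between pin's own z axis and vertical below 0.2 rad and linear speed of pin below 0.02 m/s); the robot touches nothing.
It fails at once if the pin or its loop bears on the stand or shaft with more than 25 N (contact force between pin and stand above 25 N).
It fails at once if a bystander is moved by more than 30 mm (distance of any of highlighter, jar, folder, mug, stapler, notebook from where it was at the start of the episode above 0.03 m).
It also fails if it takes over 58 s, if anything falls off the work surface, if the arm or the gripper's body presses on something with over 40 N, if the wrist force passes 120 N, or if a joint passes its speed limit or range.

## Working session

There is one attempt and no reset: what is moved stays moved. The work goes in short steps, Python scripts to look and compute and a tool call to move; the robot and the scene stay as the last step left them, time stands still between calls to the robot, and variables do not carry over. Pictures are saved under pics/ and viewed, about 8 in all and at most 12, crops included, and the job is handed in when it is done.

Besides the shell and the picture viewer there is one more tool, called after "Request:" by a JSON object that holds its "api" and its "payload", one argument or row to a line. move_arm: Moves the arm, as the interface text tells. Its arguments: {"type":"object","properties":{"increments":{"type":"array","items":{"type":"object","properties":{"tx":{"type":"number"},"ty":{"type":"number"},"tz":{"type":"number"},"rx":{"type":"number"},"ry":{"type":"number"},"rz":{"type":"number"},"gripper":{"type":"number"}}}},"squeeze":{"type":"number"}},"required":["increments"]}

```bash
ls; mkdir -p pics
cat > h.py <<'E'
from rig import r
import numpy as np, cv2
from scipy.spatial.transform import Rotation as Ro
def cam(n, s=None):
    m=r.camera_model(n)
    if n=="wrist":
        s=s or r.sense(); H=np.array(m["hand_eye"]); T=np.eye(4)
        T[:3,:3]=Ro.from_euler('xyz',s["tcp_rot"]).as_matrix(); T[:3,3]=s["eef_pos"]
        W=T@H
    else:
        W=np.eye(4); R=np.array(m["R"]); W[:3,:3]=R.T; W[:3,3]=-R.T@np.array(m["t"])
    return m,W
def cloud(n,d,s=None):
    m,W=cam(n,s); v,u=np.mgrid[:400,:640]
    P=np.stack([(u-m["cx"])/m["fx"]*d,(v-m["cy"])/m["fy"]*d,d],-1)
    return P@W[:3,:3].T+W[:3,3]
def onplane(n,px,z,s=None):
    m,W=cam(n,s); c=W[:3,:3]@np.array([(px[1]-m["cx"])/m["fx"],(px[0]-m["cy"])/m["fy"],1])
    return W[:3,3]+c*(z-W[2,3])/c[2]
def save(f,im): cv2.imwrite("pics/"+f,im[...,::-1])
E
python3 - <<'E'
from h import *
s=r.sense();print({k:np.round(v,3) for k,v in s.items()})
ims=[]
for n in ["top","scene"]:
    im,d=r.grab_frame(n); ims.append(im); C=cloud(n,d); print(n)
    for q in ["stand","pin","rest","pin_head","shaft_root","loop_bar"]:
        for o in r.place_of(q,n)[:3]:
            a,b=np.round(o["location"]).astype(int); p=C[min(max(a,0),399),min(max(b,0),639)]
            print(q,round(o["confidence"],2),a,b,np.round(p))
    save(n+"1.png",im)
    np.save(n+".npy",d)
E
```

```text
pics
{'clock': np.float64(0.0), 'qpos': array([-1.149,  0.354,  1.634,  0.   ,  1.155, -0.002]), 'qvel': array([-0.001,  0.   , -0.   ,  0.002, -0.001,  0.001]), 'joint_efforts': array([-1.0000e-03, -6.0526e+01, -3.4206e+01,  0.0000e+00,  1.0000e-02,
       -0.0000e+00]), 'eef_pos': array([ 256.805, -569.284,  230.558]), 'tcp_rot': array([-3.14 , -0.   ,  0.424]), 'contact_force': array([-0.349, -0.381,  0.198]), 'wrist_torque': array([-0.004,  0.031,  0.031]), 'opening': np.float64(0.999)}
top
stand 0.98 166 276 [593. 154. 137.]
pin 0.7 221 443 [ 461. -295.   75.]
pin 0.58 197 377 [ 531. -125.   26.]
pin 0.31 163 275 [601. 157. 136.]
rest 0.91 226 435 [ 450. -283.   41.]
rest 0.34 162 304 [605.  82. 134.]
pin_head 0.47 222 444 [ 458. -297.   78.]
pin_head 0.42 204 379 [ 512. -132.   17.]
pin_head 0.16 198 177 [511. 421.  91.]
shaft_root 0.61 161 304 [608.  82. 135.]
loop_bar 0.6 195 369 [ 540. -106.   -1.]
loop_bar 0.53 233 445 [ 430. -307.   50.]
scene
stand 0.72 206 379 [658.  79. 136.]
pin 0.63 206 378 [657.  74. 141.]
pin 0.56 265 291 [ 542. -128.   27.]
pin 0.5 301 218 [ 465. -308.   52.]
rest 0.62 309 222 [ 481. -315.   40.]
pin_head 0.53 296 217 [ 466. -305.   78.]
pin_head 0.53 264 280 [ 514. -137.   16.]
shaft_root 0.72 295 198 [ 396. -313.    4.]
shaft_root 0.68 208 368 [630.  79. 102.]
loop_bar 0.56 256 290 [516. -99.  -1.]
loop_bar 0.55 300 208 [ 441. -317.   43.]
```

```bash
sleep 1; ls pics
```

```text
scene1.png
top1.png
```

Run:
```python
import cv2,numpy as np
a=cv2.imread("pics/top1.png");b=cv2.imread("pics/scene1.png")
c=np.hstack([cv2.resize(a[170:260,340:480],(400,257)),cv2.resize(b[230:320,170:310],(400,257))])
t=np.hstack([cv2.resize(a,(400,250)),cv2.resize(b,(400,250))])
cv2.imwrite("pics/all.png",np.vstack([t,c]))
```

```text
(no output)
```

View pics/all.png

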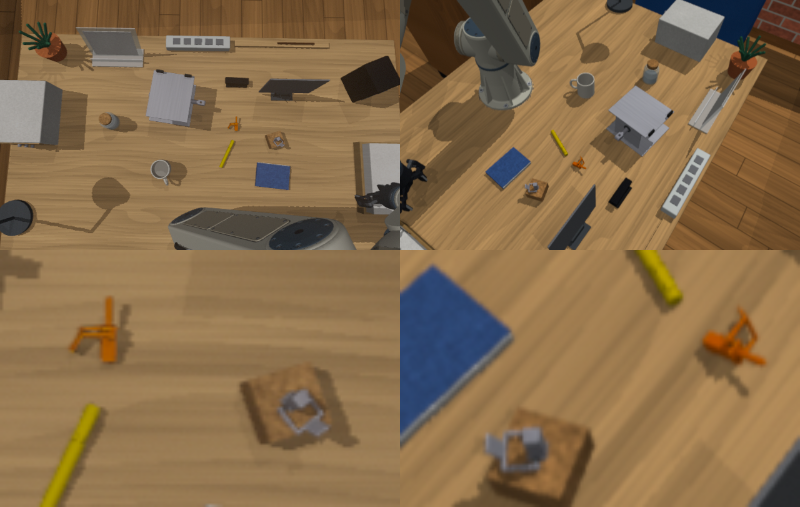

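View pics/top1.png

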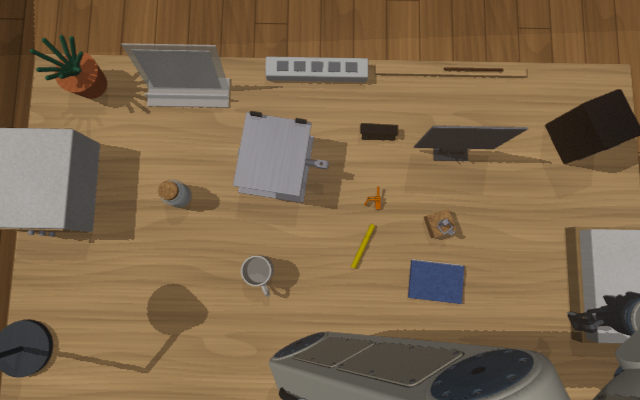

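Steel pin in the cork rest is at top (222,443); an orange look-alike lies on its side at (198,376) and stays there. The shaft end with its hole is near (163,322). The steel pin upright in cork is the one that fits the description. Next: stand geometry and hand-eye.

Run:
```python
from h import *
m,W=cam("wrist");print(np.round(m["hand_eye"],2).tolist(),m["fx"],m["cx"],m["cy"])
d=np.load("top.npy");C=cloud("top",d)
sub=C[140:190,300:335];z=sub[...,2]
mk=(z>92)&(z<112)
P=sub[mk];v,u=np.where(mk);print(len(P),np.c_[u+300,v+140][::6].tolist())
for p in P[::5]:print(np.round(p))
A=C[100:210,225:320];top=A[(A[...,2]>128)&(A[...,2]<140)]
rc=cv2.minAreaRect(top[:,:2].astype(np.float32));print(rc,cv2.boxPoints(rc))
rp=C[205:240,420:462];q=rp[(rp[...,2]>36)&(rp[...,2]<44)];print("rest",cv2.minAreaRect(q[:,:2].astype(np.float32)))
q=rp[(rp[...,2]>60)];print("pin",q.round())
```

```text
[[0.0, -0.96, -0.28, 70.17], [1.0, -0.0, 0.0, 1.03], [-0.0, -0.28, 0.96, -142.6], [0.0, 0.0, 0.0, 1.0]] 286.1352365551107 320.10470281271995 195.31449398618904
165 [[306, 159], [318, 159], [311, 160], [317, 160], [323, 160], [310, 161], [316, 161], [322, 161], [328, 161], [310, 162], [316, 162], [322, 162], [328, 162], [310, 163], [316, 163], [325, 163], [307, 164], [314, 164], [323, 164], [308, 165], [314, 165], [320, 165], [326, 165], [317, 166], [323, 166], [318, 167], [324, 167], [325, 168]]
[620.  77. 103.]
[621.  64. 101.]
[618.  69. 102.]
[618.  56. 101.]
[618.  42. 104.]
[618.  29. 104.]
[614.  66. 105.]
[615.  53. 103.]
[615.  40. 103.]
[615.  26. 103.]
[612.  77. 104.]
[612.  64. 103.]
[612.  50. 104.]
[614.  37.  98.]
[612.  23. 105.]
[609.  74. 105.]
[609.  61. 103.]
[608.  48. 111.]
[610.  26. 104.]
[607.  77.  98.]
[606.  61. 107.]
[607.  47. 103.]
[607.  26. 104.]
[605.  69.  95.]
[604.  55. 102.]
[604.  42. 104.]
[604.  29. 105.]
[603.  55.  96.]
[602.  42. 103.]
[602.  29. 104.]
[601.  45.  93.]
[599.  31. 102.]
[598.  31.  92.]
((627.6324462890625, 164.8140869140625
[... 680 characters left out ...]
  67.]
 [ 458. -295.   76.]
 [ 458. -297.   78.]
 [ 459. -301.   74.]
 [ 458. -302.   78.]
 [ 458. -305.   80.]
 [ 458. -307.   81.]
 [ 457. -295.   66.]
 [ 456. -296.   72.]
 [ 456. -297.   79.]
 [ 456. -300.   75.]
 [ 456. -303.   77.]
 [ 456. -305.   77.]
 [ 454. -297.   61.]
 [ 454. -297.   69.]
 [ 454. -300.   69.]
 [ 453. -300.   76.]
 [ 453. -304.   73.]
 [ 451. -302.   62.]
 [ 364.   60. 1250.]
 [ 436. -326.   61.]
 [ 435. -328.   63.]
 [ 435. -330.   66.]
 [ 433. -323.   62.]
 [ 433. -325.   64.]
 [ 433. -328.   65.]
 [ 364.   60. 1250.]
 [ 430. -319.   65.]
 [ 430. -323.   62.]
 [ 430. -325.   66.]
 [ 427. -319.   64.]
 [ 427. -323.   63.]
 [ 364.   60. 1250.]
 [ 364.   60. 1250.]]
```

Request:
{"api": "move_arm", "payload": {
  "increments": [
    {"tx": 3.7,"ty": -2.0,"tz": 0.3},
    {"tx": 3.7,"ty": -2.0,"tz": 0.3},
    {"tx": 3.7,"ty": -2.0,"tz": 0.3},
    {"tx": 3.7,"ty": -2.0,"tz": 0.3},
    {"tx": 3.7,"ty": -2.0,"tz": 0.3},
    {"tx": 3.7,"ty": -2.0,"tz": 0.3},
    {"tx": 3.7,"ty": -2.0,"tz": 0.3},
    {"tx": 3.6,"ty": -2.0,"tz": 0.3},
    {"rz": -8.2},
    {"rz": -8.2},
    {},
    {}
  ]
}}

```text
invalid input
```

Run:
```python
from h import *
s=r.sense();print(s["clock"],np.round(s["eef_pos"],1),s["tcp_rot"],s["qpos"].round(3))
im,d=r.grab_frame("wrist");save("w1.png",im);np.save("w1.npy",d)
C=cloud("wrist",d,s)
for q in ["pin_head","loop_bar","loop_tab","pin","rest"]:
    for o in r.place_of(q,"wrist")[:2]:
        a,b=np.round(o["location"]).astype(int);print(q,round(o["confidence"],2),a,b,C[a,b].round(1))
mk=(C[...,2]>72)&(C[...,2]<84)&(np.hypot(C[...,0]-459,C[...,1]+300)<30)
print("headtop",mk.sum(),C[mk].mean(0),cv2.minAreaRect(C[mk][:,:2].astype(np.float32)))
```

```text
0.7 [ 257.  -569.8  231.3] [3.14150527e+00 2.12270938e-05 4.23770615e-01] [-1.149  0.353  1.633 -0.     1.155 -0.002]
headtop 0 [nan nan nan] ((0.0, 0.0), (0.0, 0.0), 0.0)<stdin>:9: RuntimeWarning: Mean of empty slice.
  ret = um.true_divide(
```

View pics/w1.png

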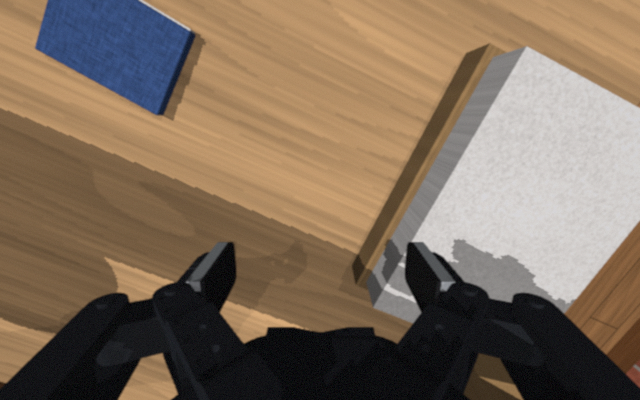

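The move was refused, so this view is still the start pose (notebook at upper left, grey box at right). I'll retry with complete rows.

Request:
{"api": "move_arm", "payload": {
  "increments": [
    {"tx": 3.7,"ty": -2.0,"tz": 0.3,"rx": 0,"ry": 0,"rz": 0,"gripper": 1},
    {"tx": 3.7,"ty": -2.0,"tz": 0.3,"rx": 0,"ry": 0,"rz": 0,"gripper": 1},
    {"tx": 3.7,"ty": -2.0,"tz": 0.3,"rx": 0,"ry": 0,"rz": 0,"gripper": 1},
    {"tx": 3.7,"ty": -2.0,"tz": 0.3,"rx": 0,"ry": 0,"rz": 0,"gripper": 1},
    {"tx": 3.7,"ty": -2.0,"tz": 0.3,"rx": 0,"ry": 0,"rz": 0,"gripper": 1},
    {"tx": 3.7,"ty": -2.0,"tz": 0.3,"rx": 0,"ry": 0,"rz": 0,"gripper": 1},
    {"tx": 3.7,"ty": -2.0,"tz": 0.3,"rx": 0,"ry": 0,"rz": 0,"gripper": 1},
    {"tx": 3.6,"ty": -2.0,"tz": 0.3,"rx": 0,"ry": 0,"rz": 0,"gripper": 1},
    {"tx": 0,"ty": 0,"tz": 0,"rx": 0,"ry": 0,"rz": -8.2,"gripper": 1},
    {"tx": 0,"ty": 0,"tz": 0,"rx": 0,"ry": 0,"rz": -8.2,"gripper": 1},
    {"tx": 0,"ty": 0,"tz": 0,"rx": 0,"ry": 0,"rz": 0,"gripper": 1}
  ]
}}

```text
clock: 2.1
eef_pos: [460.4, -302.2, 207.3]
tcp_rot: [3.142, 0.0, 0.713]
contact_force: [-0.3, 0.6, 0.1]
opening: 0.998
```

Run:
```python
from h import *
s=r.sense();print(s["clock"],np.round(s["eef_pos"],1),s["tcp_rot"],s["qpos"].round(3))
im,d=r.grab_frame("wrist");save("w2.png",im);np.save("w2.npy",d)
C=cloud("wrist",d,s)
for q in ["pin_head","loop_bar","loop_tab","pin","rest"]:
    for o in r.place_of(q,"wrist")[:2]:
        a,b=np.round(o["location"]).astype(int);print(q,round(o["confidence"],2),a,b,C[a,b].round(1))
mk=(C[...,2]>70)&(C[...,2]<84)&(np.hypot(C[...,0]-459,C[...,1]+300)<30)
print("headtop",mk.sum(),C[mk].mean(0),cv2.minAreaRect(C[mk][:,:2].astype(np.float32)))
mk=(C[...,2]>36)&(C[...,2]<44)&(np.hypot(C[...,0]-459,C[...,1]+300)<60)
print("rest",cv2.minAreaRect(C[mk][:,:2].astype(np.float32)))
```

```text
2.1 [ 460.4 -302.2  207.3] [3.14158096e+00 4.24975303e-05 7.13140624e-01] [-0.584  0.263  1.818 -0.     1.06   0.274]
pin_head 0.63 184 320 [ 462.9 -301.5   76. ]
pin_head 0.61 32 229 [ 513.  -133.8   18.9]
loop_bar 0.94 202 317 [ 437.9 -318.6   39.3]
loop_tab 0.72 222 318 [ 4.085e+02 -3.452e+02  4.000e-01]
loop_tab 0.56 12 202 [509.6 -94.    0.8]
pin 0.93 10 237 [ 534.7 -127.4   16.7]
pin 0.73 180 320 [ 464.3 -300.3   66.3]
rest 0.76 175 323 [ 466.6 -302.6   43.4]
headtop 202 [ 460.28435878 -305.02743749   75.50503382] ((459.78240966796875, -305.4615478515625), (13.787261962890625, 13.899160385131836), 39.46518325805664)
rest ((459.6750793457031, -305.6947021484375), (64.37801361083984, 64.066162109375), 18.403474807739258)
```

View pics/w2.png

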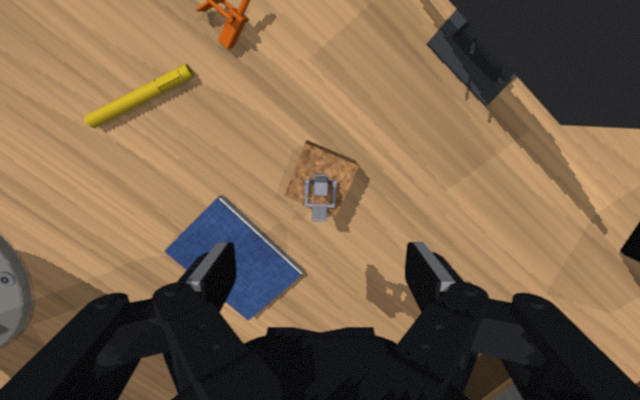

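The pin in the cork is at (row 188, col 320) with its loop toward image bottom; the orange one is at (20,230). Descending to grasp.

Request:
{"api": "move_arm", "payload": {
  "squeeze": 30,
  "increments": [
    {"tx": -0.23,"ty": 0.21,"tz": 2.5,"rx": 0,"ry": 0,"rz": 1.4,"gripper": -0.2},
    {"tx": 0,"ty": 0,"tz": 3,"rx": 0,"ry": 0,"rz": 0,"gripper": -0.2},
    {"tx": 0,"ty": 0,"tz": 3,"rx": 0,"ry": 0,"rz": 0,"gripper": -0.2},
    {"tx": 0,"ty": 0,"tz": 3,"rx": 0,"ry": 0,"rz": 0,"gripper": -0.2},
    {"tx": 0,"ty": 0,"tz": 2.5,"rx": 0,"ry": 0,"rz": 0,"gripper": -0.2},
    {"tx": 0,"ty": 0,"tz": 1.45,"rx": 0,"ry": 0,"rz": 0,"gripper": -0.2},
    {"tx": 0,"ty": 0,"tz": 0,"rx": 0,"ry": 0,"rz": 0,"gripper": -0.3},
    {"tx": 0,"ty": 0,"tz": 0,"rx": 0,"ry": 0,"rz": 0,"gripper": -0.5},
    {"tx": 0,"ty": 0,"tz": 0,"rx": 0,"ry": 0,"rz": 0,"gripper": -0.7},
    {"tx": 0,"ty": 0,"tz": 0,"rx": 0,"ry": 0,"rz": 0,"gripper": -1},
    {"tx": 0,"ty": 0,"tz": 0,"rx": 0,"ry": 0,"rz": 0,"gripper": -1},
    {"tx": 0,"ty": 0,"tz": 0,"rx": 0,"ry": 0,"rz": 0,"gripper": -1}
  ]
}}

```text
clock: 3.6
eef_pos: [460.1, -305.8, 53.7]
tcp_rot: [3.141, -0.0, 0.686]
contact_force: [-2.2, 1.3, 7.7]
opening: 0.162
```

Request:
{"api": "move_arm", "payload": {
  "squeeze": 40,
  "increments": [
    {"tx": 0,"ty": 0,"tz": -2.0,"rx": 0,"ry": 0,"rz": 0,"gripper": -1},
    {"tx": 0,"ty": 0,"tz": -3.4,"rx": 0,"ry": 0,"rz": 0,"gripper": -1},
    {"tx": 0,"ty": 0,"tz": -3.4,"rx": 0,"ry": 0,"rz": -7.1,"gripper": -1},
    {"tx": 0,"ty": 0,"tz": -3.4,"rx": 0,"ry": 0,"rz": -7.1,"gripper": -1},
    {"tx": 0,"ty": 0,"tz": -1.4,"rx": 0,"ry": 0,"rz": -7.1,"gripper": -1},
    {"tx": 0,"ty": 0,"tz": 0,"rx": 0,"ry": 0,"rz": -7.1,"gripper": -1},
    {"tx": 0,"ty": 0,"tz": 0,"rx": 0,"ry": 0,"rz": -7.1,"gripper": -1},
    {"tx": 0,"ty": 0,"tz": 0,"rx": 0,"ry": 0,"rz": -7.1,"gripper": -1},
    {"tx": 3,"ty": 1,"tz": 0,"rx": 0,"ry": 0,"rz": 0,"gripper": -1},
    {"tx": 4,"ty": 1.3,"tz": 0,"rx": 0,"ry": 0,"rz": 0,"gripper": -1},
    {"tx": 4,"ty": 1.3,"tz": 0,"rx": 0,"ry": 0,"rz": 0,"gripper": -1},
    {"tx": 4,"ty": 1.3,"tz": 0,"rx": 0,"ry": 0,"rz": 0,"gripper": -1}
  ]
}}

```text
clock: 4.8
eef_pos: [530.2, -162.9, 189.2]
tcp_rot: [3.14, 0.0, 1.428]
contact_force: [-0.1, 0.4, -0.4]
opening: 0.151
```

Request:
{"api": "move_arm", "payload": {
  "increments": [
    {"tx": 4,"ty": 1.3,"tz": 0,"rx": 0,"ry": 0,"rz": 0,"gripper": -1},
    {"tx": 4,"ty": 1.3,"tz": 0,"rx": 0,"ry": 0,"rz": 0,"gripper": -1},
    {"tx": 4,"ty": 1.3,"tz": 0,"rx": 0,"ry": 0,"rz": 0,"gripper": -1},
    {"tx": 2.9,"ty": 1,"tz": 0,"rx": 0,"ry": 0,"rz": 0,"gripper": -1},
    {"tx": 0,"ty": 0,"tz": 0,"rx": 0,"ry": 0,"rz": 0,"gripper": -1},
    {"tx": 0,"ty": 0,"tz": 0,"rx": 0,"ry": 0,"rz": 0,"gripper": -1}
  ]
}}

```text
clock: 5.4
eef_pos: [599.1, -23.1, 188.7]
tcp_rot: [3.141, 0.0, 1.431]
contact_force: [0.7, -0.8, -0.1]
opening: 0.153
```

```bash
cat > look.py <<'E'
from h import *
import sys
s=r.sense();print(s["clock"],np.round(s["eef_pos"],1),s["tcp_rot"],s["contact_force"].round(1),s["opening"])
im,d=r.grab_frame("wrist");save(sys.argv[1]+".png",im);np.save(sys.argv[1]+".npy",d)
np.save(sys.argv[1]+"_s.npy",np.r_[s["eef_pos"],s["tcp_rot"]])
E
python3 look.py w3
python3 - <<'E'
from h import *
for q in ["shaft_root","stand","loop_bar","pin_head","pin"]:
    for o in r.place_of(q,"wrist")[:2]: print(q,round(o["confidence"],2),np.round(o["location"]))
E
```

```text
5.4 [599.1 -23.1 188.7] [3.14143790e+00 3.21135515e-04 1.43071687e+00] [ 0.7 -0.8 -0.1] 0.15274445017076296
shaft_root 0.78 [ 62. 322.]
loop_bar 0.77 [248. 274.]
loop_bar 0.72 [279. 318.]
pin_head 0.71 [269. 263.]
pin_head 0.69 [255. 321.]
pin 0.92 [237. 319.]
pin 0.66 [268. 278.]
```

View pics/w3.png

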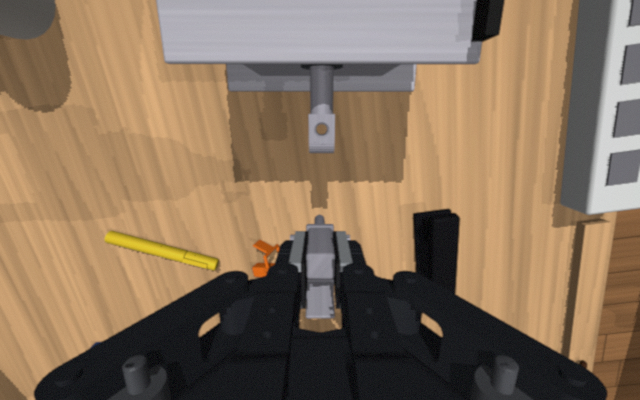

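The pin is held upright with its tip at about (218,320), and the hole shows at (129,321). Measuring both precisely.

Run:
```python
from h import *
d=np.load("w3.npy");S=np.load("w3_s.npy");s=dict(eef_pos=S[:3],tcp_rot=S[3:])
im=cv2.imread("pics/w3.png");C=cloud("wrist",d,s)
g=cv2.cvtColor(im,cv2.COLOR_BGR2GRAY).astype(float);hs=cv2.cvtColor(im,cv2.COLOR_BGR2HSV)
roi=(slice(115,143),slice(309,334))
sat=hs[roi][...,1]; m=((sat>70)).astype(np.uint8)
n,l,st,ce=cv2.connectedComponentsWithStats(m)
for i in range(1,n):print("sat",st[i],ce[i]+[309,115])
R=Ro.from_euler('xyz',s["tcp_rot"]).as_matrix()
for px in [(129,321)]+[(ce[i][1]+115,ce[i][0]+309) for i in range(1,n) if 30<st[i][4]<250]:
    p=onplane("wrist",px,104,s); print("hole",px,p.round(1),"tool",(R.T@(p-S[:3])).round(1))
mk=(abs(C[...,2]-104)<3);mk[:70]=0;mk[160:]=0;mk[:,:290]=0;mk[:,350:]=0
T=(C-S[:3])@R
print("flat z",C[mk][:,2].mean(),mk.sum(),"tool x,y range",np.percentile(T[mk],[1,99],axis=0).round(1)[:,:2])
q=T[mk];
for a in np.arange(25,110,6):
    w=q[abs(q[:,0]-a)<3]
    if len(w)>5:print(a,len(w),w[:,1].min().round(1),w[:,1].max().round(1))
# pin tip projection
m_,W=cam("wrist",s);Hi=np.linalg.inv(np.array(m_["hand_eye"]))
for z in (43.7,): 
    c=Hi@[0,0,z,1];print("tip px",m_["cx"]+m_["fx"]*c[0]/c[2],m_["cy"]+m_["fy"]*c[1]/c[2])
A=C[:60,170:470];t=A[abs(A[...,2]-135)<4];
e=[];
for c in range(180,460,10):
    col=np.where(abs(C[:90,c,2]-135)<4)[0]
    if len(col):e.append(T[col.max(),c,:2])
print("plate edge fit angle deg",np.degrees(np.polyfit(np.array(e)[:,1],np.array(e)[:,0],1)[0]))
cv2.imwrite("pics/w3c.png",cv2.resize(np.hstack([im[90:170,280:360],im[200:280,280:360]]),(800,400),interpolation=cv2.INTER_CUBIC))
```

```text
sat [ 8 10 10  9 75] [321.32       128.98666667]
hole (129, 321) [608.3  33.2 104. ] tool [57.1  1.2 84.7]
hole (np.float64(128.98666666666668), np.float64(321.32)) [608.5  33.2 104. ] tool [57.1  1.5 84.7]
flat z 103.45086128745183 1615 tool x,y range [[40.6 -8.1]
 [99.  11.4]]
37 7 -3.6 11.7
43 172 -8.3 11.6
49 206 -8.2 11.4
55 133 -8.2 11.4
61 177 -8.1 11.3
67 191 -8.0 11.2
73 134 -5.0 8.1
79 141 -5.7 8.8
85 151 -4.9 8.8
91 156 -5.6 8.7
97 147 -4.8 8.7
tip px 319.3329439587626 216.70673602127124
plate edge fit angle deg 0.02345220720480701
```

View pics/w3c.png

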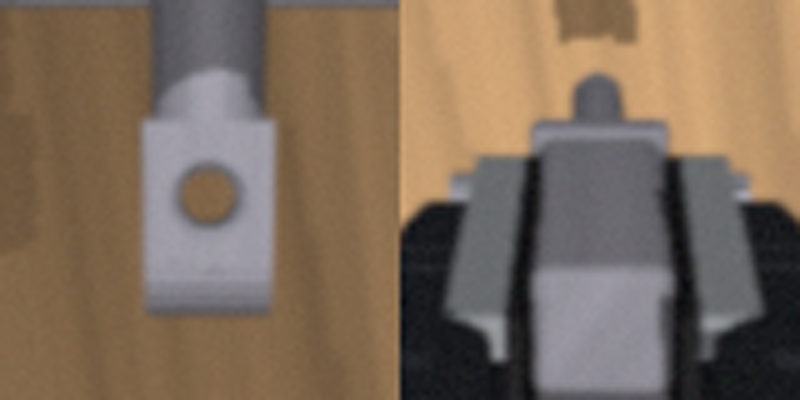

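Request:
{"api": "move_arm", "payload": {
  "increments": [
    {"tx": 2.5,"ty": 0.16,"tz": 0,"rx": 0,"ry": 0,"rz": 0,"gripper": -1},
    {"tx": 2.25,"ty": 0,"tz": 0,"rx": 0,"ry": 0,"rz": 0,"gripper": -1},
    {"tx": 1.0,"ty": 0,"tz": 1.5,"rx": 0,"ry": 0,"rz": 0,"gripper": -1},
    {"tx": 0,"ty": 0,"tz": 1.5,"rx": 0,"ry": 0,"rz": 0,"gripper": -1},
    {"tx": 0,"ty": 0,"tz": 0.4,"rx": 0,"ry": 0,"rz": 0,"gripper": -1},
    {"tx": 0,"ty": 0,"tz": 0,"rx": 0,"ry": 0,"rz": 0,"gripper": -1},
    {"tx": 0,"ty": 0,"tz": 0,"rx": 0,"ry": 0,"rz": 0,"gripper": -1}
  ]
}}

```text
clock: 6.4
eef_pos: [608.6, 32.4, 154.5]
tcp_rot: [-3.141, 0.0, 1.428]
contact_force: [-0.1, -0.4, -1.0]
opening: 0.148
```

```bash
python3 look.py w4
python3 - <<'E'
from h import *
im=cv2.imread("pics/w4.png")
cv2.imwrite("pics/w4c.png",cv2.resize(im[150:300,240:400],(800,600)[:1]+(600,),interpolation=cv2.INTER_CUBIC)[:, :])
S=np.load("w4_s.npy");R=Ro.from_euler('xyz',S[3:]).as_matrix()
print("hole in tool now",(R.T@(np.array([608.6,33.5,104])-S[:3])).round(2))
E
```

```text
6.4 [608.6  32.4 154.5] [-3.14110602e+00  2.54827720e-04  1.42830028e+00] [-0.1 -0.4 -1. ] 0.1484413491274322
hole in tool now [ 1.11 -0.12 50.54]
```

View pics/w4c.png

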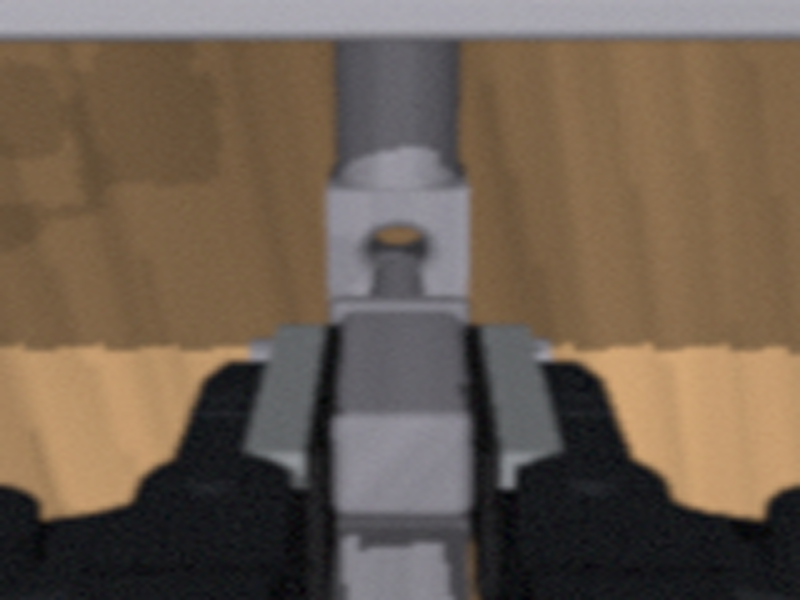

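Run:
```python
from h import *
S=np.load("w4_s.npy");s=dict(eef_pos=S[:3],tcp_rot=S[3:]);R=Ro.from_euler('xyz',S[3:]).as_matrix()
for n,cr in [("far rim",222),("far rim-in",227),("tip top",246),("neck end",183),("hole sides mid",245)]:
    p=onplane("wrist",(150+cr/4,240+398/5),104,s);print(n,(R.T@(p-S[:3])).round(1))
m=r.camera_model("wrist");Hi=np.linalg.inv(np.array(m["hand_eye"]))
for x,z in [(0,43.7),(1,43.7),(2,43.7)]:
    c=Hi@[x,0,z,1];print("tip row crop",x,(m["cy"]+m["fy"]*c[1]/c[2]-150)*4,(m["cx"]+m["fx"]*c[0]/c[2]-240)*5)
g=cv2.imread("pics/w4.png")[200:226,319];print(g.tolist())
```

```text
far rim [ 5.9  0.2 50.5]
far rim-in [ 5.   0.2 50.5]
tip top [ 1.4  0.2 50.5]
neck end [13.1  0.2 50.5]
hole sides mid [ 1.6  0.2 50.5]
tip row crop 0 266.82550308314956 396.6692969128411
tip row crop 1 261.39120409800853 396.66481614041743
tip row crop 2 255.94162582019703 396.6603227696743
[[154, 144, 144], [152, 144, 144], [154, 144, 148], [152, 143, 144], [146, 138, 139], [125, 117, 119], [95, 98, 107], [71, 94, 116], [74, 100, 127], [70, 96, 125], [66, 89, 111], [63, 66, 74], [72, 66, 66], [93, 87, 89], [96, 90, 92], [94, 89, 90], [96, 90, 93], [97, 90, 93], [97, 90, 94], [98, 92, 93], [98, 90, 92], [95, 88, 91], [97, 92, 93], [95, 90, 92], [102, 98, 97], [120, 114, 116]]
```

Request:
{"api": "move_arm", "payload": {
  "increments": [
    {"tx": 0.04,"ty": 0,"tz": 0.4,"rx": 0,"ry": 0,"rz": 0,"gripper": -1},
    {"tx": 0,"ty": 0,"tz": 0.2,"rx": 0,"ry": 0,"rz": 0,"gripper": -1},
    {"tx": 0,"ty": 0,"tz": 0.1,"rx": 0,"ry": 0,"rz": 0,"gripper": -1},
    {"tx": 0,"ty": 0,"tz": 0.1,"rx": 0,"ry": 0,"rz": 0,"gripper": -1},
    {"tx": 0,"ty": 0,"tz": 0,"rx": 0,"ry": 0,"rz": 0,"gripper": -1}
  ]
}}

```text
clock: 6.95
eef_pos: [608.7, 33.7, 146.7]
tcp_rot: [-3.141, -0.0, 1.429]
contact_force: [0.4, -0.5, -0.7]
opening: 0.155
```

Request:
{"api": "move_arm", "payload": {
  "increments": [
    {"tx": 0,"ty": 0,"tz": 0.1,"rx": 0,"ry": 0,"rz": 0,"gripper": -1},
    {"tx": 0,"ty": 0,"tz": 0.1,"rx": 0,"ry": 0,"rz": 0,"gripper": -1},
    {"tx": 0,"ty": 0,"tz": 0.1,"rx": 0,"ry": 0,"rz": 0,"gripper": -1},
    {"tx": 0,"ty": 0,"tz": 0,"rx": 0,"ry": 0,"rz": 0,"gripper": -1}
  ]
}}

```text
clock: 7.35
eef_pos: [608.6, 33.6, 143.6]
tcp_rot: [-3.141, 0.0, 1.429]
contact_force: [-0.1, -0.0, -0.9]
opening: 0.151
```

Request:
{"api": "move_arm", "payload": {
  "increments": [
    {"tx": 0,"ty": 0,"tz": 0.1,"rx": 0,"ry": 0,"rz": 0,"gripper": -1},
    {"tx": 0,"ty": 0,"tz": 0.1,"rx": 0,"ry": 0,"rz": 0,"gripper": -1},
    {"tx": 0,"ty": 0,"tz": 0,"rx": 0,"ry": 0,"rz": 0,"gripper": -1}
  ]
}}

```text
clock: 7.65
eef_pos: [608.6, 33.6, 141.6]
tcp_rot: [-3.141, 0.0, 1.429]
contact_force: [-0.4, -0.5, -1.2]
opening: 0.151
```

Tip is about 6 mm below the shaft top with no force, so it is in the hole. Continuing down.

Request:
{"api": "move_arm", "payload": {
  "increments": [
    {"tx": 0,"ty": 0,"tz": 0.2,"rx": 0,"ry": 0,"rz": 0,"gripper": -1},
    {"tx": 0,"ty": 0,"tz": 0.2,"rx": 0,"ry": 0,"rz": 0,"gripper": -1},
    {"tx": 0,"ty": 0,"tz": 0.2,"rx": 0,"ry": 0,"rz": 0,"gripper": -1},
    {"tx": 0,"ty": 0,"tz": 0.2,"rx": 0,"ry": 0,"rz": 0,"gripper": -1}
  ]
}}

```text
clock: 8.05
eef_pos: [608.7, 33.6, 133.6]
tcp_rot: [-3.142, 0.0, 1.429]
contact_force: [-0.2, -0.1, -1.3]
opening: 0.154
```

Request:
{"api": "move_arm", "payload": {
  "increments": [
    {"tx": 0,"ty": 0,"tz": 0.2,"rx": 0,"ry": 0,"rz": 0,"gripper": -1},
    {"tx": 0,"ty": 0,"tz": 0.2,"rx": 0,"ry": 0,"rz": 0,"gripper": -1},
    {"tx": 0,"ty": 0,"tz": 0.2,"rx": 0,"ry": 0,"rz": 0,"gripper": -1},
    {"tx": 0,"ty": 0,"tz": 0.2,"rx": 0,"ry": 0,"rz": 0,"gripper": -1},
    {"tx": 0,"ty": 0,"tz": 0.2,"rx": 0,"ry": 0,"rz": 0,"gripper": -1},
    {"tx": 0,"ty": 0,"tz": 0,"rx": 0,"ry": 0,"rz": 0,"gripper": -1}
  ]
}}

```text
clock: 8.65
eef_pos: [608.6, 33.6, 123.5]
tcp_rot: [-3.141, 0.0, 1.429]
contact_force: [0.1, -0.7, -0.6]
opening: 0.154
```

Request:
{"api": "move_arm", "payload": {
  "increments": [
    {"tx": 0,"ty": 0,"tz": 0.2,"rx": 0,"ry": 0,"rz": 0,"gripper": -1},
    {"tx": 0,"ty": 0,"tz": 0.1,"rx": 0,"ry": 0,"rz": 0,"gripper": -1},
    {"tx": 0,"ty": 0,"tz": 0.1,"rx": 0,"ry": 0,"rz": 0,"gripper": -1},
    {"tx": 0,"ty": 0,"tz": 0.1,"rx": 0,"ry": 0,"rz": 0,"gripper": -1},
    {"tx": 0,"ty": 0,"tz": 0,"rx": 0,"ry": 0,"rz": 0,"gripper": -1}
  ]
}}

```text
clock: 9.15
eef_pos: [608.7, 33.6, 118.7]
tcp_rot: [-3.141, 0.0, 1.429]
contact_force: [0.5, -0.5, -0.7]
opening: 0.152
```

Request:
{"api": "move_arm", "payload": {
  "increments": [
    {"tx": 0,"ty": 0,"tz": 0.05,"rx": 0,"ry": 0,"rz": 0,"gripper": -1},
    {"tx": 0,"ty": 0,"tz": 0.03,"rx": 0,"ry": 0,"rz": 0,"gripper": -1},
    {"tx": 0,"ty": 0,"tz": 0,"rx": 0,"ry": 0,"rz": 0,"gripper": -1}
  ]
}}

```text
clock: 9.45
eef_pos: [608.7, 33.6, 118.0]
tcp_rot: [-3.142, 0.0, 1.429]
contact_force: [-0.7, 0.0, -1.8]
opening: 0.153
```

Request:
{"api": "move_arm", "payload": {
  "increments": [
    {"tx": 0,"ty": 0,"tz": 0.03,"rx": 0,"ry": 0,"rz": 0,"gripper": -1},
    {"tx": 0,"ty": 0,"tz": 0,"rx": 0,"ry": 0,"rz": 0,"gripper": -1}
  ]
}}

```text
clock: 9.65
eef_pos: [608.8, 33.6, 117.8]
tcp_rot: [3.141, -0.0, 1.429]
contact_force: [0.2, -0.0, 0.4]
opening: 0.156
```

Request:
{"api": "move_arm", "payload": {
  "squeeze": 20,
  "increments": [
    {"tx": 0,"ty": 0,"tz": 0,"rx": 0,"ry": 0,"rz": 0,"gripper": -1},
    {"tx": 0,"ty": 0,"tz": 0,"rx": 0,"ry": 0,"rz": 0,"gripper": -0.5},
    {"tx": 0,"ty": 0,"tz": 0,"rx": 0,"ry": 0,"rz": 0,"gripper": -0.2},
    {"tx": 0,"ty": 0,"tz": 0,"rx": 0,"ry": 0,"rz": 0,"gripper": -0.2},
    {"tx": 0,"ty": 0,"tz": 0,"rx": 0,"ry": 0,"rz": 0,"gripper": -0.2},
    {"tx": 0,"ty": 0,"tz": -1,"rx": 0,"ry": 0,"rz": 0,"gripper": -0.2},
    {"tx": 0,"ty": 0,"tz": -2,"rx": 0,"ry": 0,"rz": 0,"gripper": -0.2},
    {"tx": 0,"ty": 0,"tz": -2,"rx": 0,"ry": 0,"rz": 0,"gripper": -0.2},
    {"tx": 0,"ty": 0,"tz": 0,"rx": 0,"ry": 0,"rz": 0,"gripper": -1},
    {"tx": -1.5,"ty": 0,"tz": 0,"rx": 0,"ry": 0,"rz": 0,"gripper": -1},
    {"tx": -1.8,"ty": 0,"tz": 0,"rx": 0,"ry": 0,"rz": 0,"gripper": -1},
    {"tx": 0,"ty": 0,"tz": 0,"rx": 0,"ry": 0,"rz": 0,"gripper": -1}
  ]
}}

```text
clock: 10.85
eef_pos: [603.0, -1.7, 166.8]
tcp_rot: [-3.14, 0.001, 1.428]
contact_force: [0.6, 0.6, 0.7]
opening: 0.002
```

```bash
python3 look.py w5
python3 - <<'E'
from h import *
S=np.load("w5_s.npy");s=dict(eef_pos=S[:3],tcp_rot=S[3:]);R=Ro.from_euler('xyz',S[3:]).as_matrix()
d=np.load("w5.npy");C=cloud("wrist",d,s);T=(C-S[:3])@R
mk=(C[...,2]>133)&(C[...,2]<146)&(abs(T[...,0]-33)<20)&(abs(T[...,1])<20)
if mk.any(): print("head top z",np.median(C[mk][:,2]),T[mk].min(0).round(1),T[mk].max(0).round(1))
for q in ["loop_tab","loop_bar","pin_head"]:
    for o in r.place_of(q,"wrist")[:1]:
        a,b=np.round(o["location"]).astype(int);print(q,o["confidence"],a,b,T[a,b].round(1),C[a,b].round(1))
im=cv2.imread("pics/w5.png");cv2.imwrite("pics/w5c.png",cv2.resize(im[140:320,200:440],(800,600)))
E
```

```text
10.85 [603.   -1.7 166.8] [-3.13978890e+00  1.01320354e-03  1.42750075e+00] [0.6 0.6 0.7] 0.001515364267568155
head top z 139.8085158744879 [28.3 -5.  24.8] [42.3  8.5 32.9]
loop_tab 0.82 226 320 [-57.3   0.4 166.9] [594.9 -58.6  -0. ]
loop_bar 0.78 200 317 [ 8.7 -1.7 54.8] [602.4   7.1 111.9]
pin_head 0.65 169 321 [36.7  1.1 27.1] [609.2  34.4 139.7]
```

View pics/w5c.png

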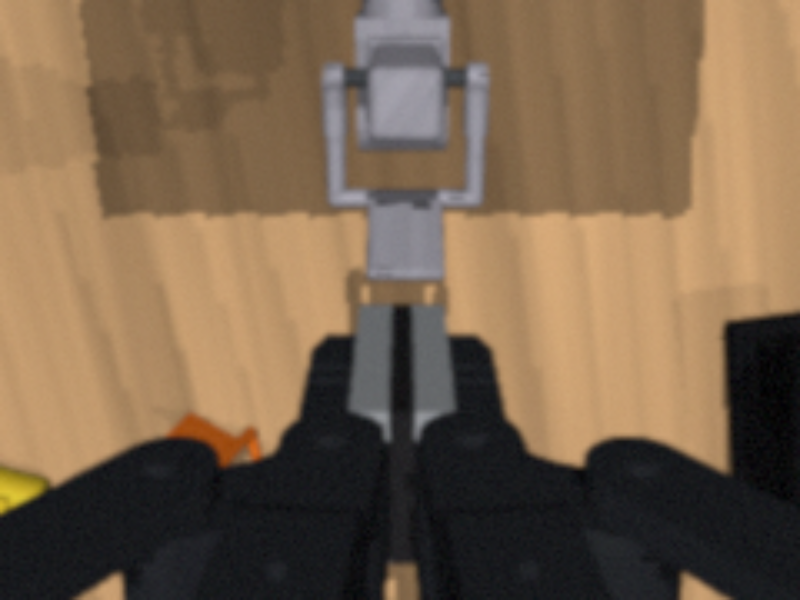

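Request:
{"api": "move_arm", "payload": {
  "increments": [
    {"tx": 0,"ty": 0.1,"tz": 1.5,"rx": 0,"ry": 0,"rz": 0,"gripper": -1},
    {"tx": 0,"ty": 0,"tz": 1.2,"rx": 0,"ry": 0,"rz": 0,"gripper": -1},
    {"tx": 0,"ty": 0,"tz": 0,"rx": 0,"ry": 0,"rz": 0,"gripper": -1},
    {"tx": 0,"ty": 0,"tz": 0,"rx": 0,"ry": 0,"rz": 0,"gripper": -1}
  ]
}}

```text
clock: 11.45
eef_pos: [604.6, 1.0, 139.7]
tcp_rot: [-3.14, 0.0, 1.429]
contact_force: [0.0, -0.1, 0.5]
opening: 0.002
```

Request:
{"api": "move_arm", "payload": {
  "increments": [
    {"tx": 0,"ty": 0,"tz": 0.4,"rx": 0,"ry": 0,"rz": 0,"gripper": -1},
    {"tx": 0,"ty": 0,"tz": 0.4,"rx": 0,"ry": 0,"rz": 0,"gripper": -1},
    {"tx": 0,"ty": 0,"tz": 0.3,"rx": 0,"ry": 0,"rz": 0,"gripper": -1},
    {"tx": 0,"ty": 0,"tz": 0.3,"rx": 0,"ry": 0,"rz": 0,"gripper": -1},
    {"tx": 0,"ty": 0,"tz": 0.3,"rx": 0,"ry": 0,"rz": 0,"gripper": -1},
    {"tx": 0,"ty": 0,"tz": 0.3,"rx": 0,"ry": 0,"rz": 0,"gripper": -1},
    {"tx": 0,"ty": 0,"tz": 0.3,"rx": 0,"ry": 0,"rz": 0,"gripper": -1}
  ]
}}

```text
clock: 12.15
eef_pos: [605.1, 0.8, 117.5]
tcp_rot: [3.142, 0.0, 1.429]
contact_force: [-0.3, 0.3, 0.3]
opening: 0.003
```

Request:
{"api": "move_arm", "payload": {
  "increments": [
    {"tx": 0,"ty": 0,"tz": 0.3,"rx": 0,"ry": 0,"rz": 0,"gripper": -1},
    {"tx": 0,"ty": 0,"tz": 0.3,"rx": 0,"ry": 0,"rz": 0,"gripper": -1},
    {"tx": 0,"ty": 0,"tz": 0.3,"rx": 0,"ry": 0,"rz": 0,"gripper": -1}
  ]
}}

```text
clock: 12.45
eef_pos: [605.1, 0.8, 108.4]
tcp_rot: [-3.142, -0.0, 1.429]
contact_force: [-0.3, -0.4, 0.1]
opening: 0.001
```

Request:
{"api": "move_arm", "payload": {
  "increments": [
    {"tx": 0,"ty": 0,"tz": 0.2,"rx": 0,"ry": 0,"rz": 0,"gripper": -1},
    {"tx": 0,"ty": 0,"tz": 0.2,"rx": 0,"ry": 0,"rz": 0,"gripper": -1},
    {"tx": 0,"ty": 0,"tz": 0.2,"rx": 0,"ry": 0,"rz": 0,"gripper": -1},
    {"tx": 0,"ty": 0,"tz": 0.2,"rx": 0,"ry": 0,"rz": 0,"gripper": -1}
  ]
}}

```text
clock: 12.85
eef_pos: [605.2, 0.8, 100.6]
tcp_rot: [3.141, 0.0, 1.429]
contact_force: [-0.1, -0.2, 0.7]
opening: 0.002
```

Request:
{"api": "move_arm", "payload": {
  "increments": [
    {"tx": 0,"ty": 0,"tz": 0.2,"rx": 0,"ry": 0,"rz": 0,"gripper": -1},
    {"tx": 0,"ty": 0,"tz": 0.2,"rx": 0,"ry": 0,"rz": 0,"gripper": -1},
    {"tx": 0,"ty": 0,"tz": 0.2,"rx": 0,"ry": 0,"rz": 0,"gripper": -1},
    {"tx": 0,"ty": 0,"tz": 0.2,"rx": 0,"ry": 0,"rz": 0,"gripper": -1}
  ]
}}

```text
clock: 13.25
eef_pos: [605.2, 0.9, 92.6]
tcp_rot: [3.141, -0.0, 1.429]
contact_force: [0.3, 0.8, 1.2]
opening: 0.002
```

Request:
{"api": "move_arm", "payload": {
  "increments": [
    {"tx": 0,"ty": 0,"tz": 0.2,"rx": 0,"ry": 0,"rz": 0,"gripper": -1},
    {"tx": 0,"ty": 0,"tz": 0.2,"rx": 0,"ry": 0,"rz": 0,"gripper": -1}
  ]
}}

```text
clock: 13.45
eef_pos: [605.2, 0.9, 88.6]
tcp_rot: [3.141, -0.0, 1.429]
contact_force: [0.9, 0.9, 1.0]
opening: -0.002
```

Request:
{"api": "move_arm", "payload": {
  "increments": [
    {"tx": 0,"ty": 0,"tz": 0.2,"rx": 0,"ry": 0,"rz": 0,"gripper": -1},
    {"tx": 0,"ty": 0,"tz": 0.2,"rx": 0,"ry": 0,"rz": 0,"gripper": -1},
    {"tx": 0,"ty": 0,"tz": 0.2,"rx": 0,"ry": 0,"rz": 0,"gripper": -1}
  ]
}}

```text
clock: 13.75
eef_pos: [605.1, 0.8, 82.5]
tcp_rot: [-3.142, 0.0, 1.429]
contact_force: [0.0, -0.1, 1.0]
opening: 0.0
```

Request:
{"api": "move_arm", "payload": {
  "increments": [
    {"tx": 0,"ty": 0,"tz": 0.2,"rx": 0,"ry": 0,"rz": 0,"gripper": -1},
    {"tx": 0,"ty": 0,"tz": 0.1,"rx": 0,"ry": 0,"rz": 0,"gripper": -1},
    {"tx": 0,"ty": 0,"tz": 0,"rx": 0,"ry": 0,"rz": 0,"gripper": -1}
  ]
}}

```text
clock: 14.05
eef_pos: [604.8, 0.7, 79.3]
tcp_rot: [-3.141, 0.0, 1.429]
contact_force: [-0.1, 0.2, -0.1]
opening: -0.003
```

Request:
{"api": "move_arm", "payload": {
  "increments": [
    {"tx": 0,"ty": 0,"tz": -1,"rx": 0,"ry": 0,"rz": 0,"gripper": -1},
    {"tx": 0,"ty": 0,"tz": -2.5,"rx": 0,"ry": 0,"rz": 0,"gripper": -1},
    {"tx": 0,"ty": 0,"tz": -3.5,"rx": 0,"ry": 0,"rz": 0,"gripper": -1},
    {"tx": -1,"ty": 0,"tz": -3,"rx": 0,"ry": 0,"rz": 0,"gripper": -1},
    {"tx": -2,"ty": 0,"tz": -1,"rx": 0,"ry": 0,"rz": 0,"gripper": -1},
    {"tx": -2,"ty": 0,"tz": 0,"rx": 0,"ry": 0,"rz": 0,"gripper": -1},
    {"tx": 0,"ty": 0,"tz": 0,"rx": 0,"ry": 0,"rz": 0,"gripper": -1},
    {"tx": 0,"ty": 0,"tz": 0,"rx": 0,"ry": 0,"rz": 0,"gripper": -1}
  ]
}}

```text
clock: 14.85
eef_pos: [597.9, -48.8, 190.2]
tcp_rot: [3.141, -0.0, 1.428]
contact_force: [-0.2, -0.2, 0.2]
opening: -0.002
```

```bash
python3 look.py w6
python3 - <<'E'
from h import *
S=np.load("w6_s.npy");s=dict(eef_pos=S[:3],tcp_rot=S[3:])
d=np.load("w6.npy");C=cloud("wrist",d,s)
mk=(C[...,2]>128)&(C[...,2]<146)&(np.hypot(C[...,0]-608.7,C[...,1]-33.6)<14)
print("head top",mk.sum(),np.median(C[mk],0).round(1))
for q in ["loop_tab","loop_bar","pin_head","pin"]:
    for o in r.place_of(q,"wrist")[:1]:
        a,b=np.round(o["location"]).astype(int);print(q,o["confidence"],a,b,C[a,b].round(1))
im=cv2.imread("pics/w6.png")
sc,_=r.grab_frame("scene")
a=cv2.resize(im[60:240,240:400],(480,540))
b=cv2.resize(sc[150:250,310:370,::-1],(320,540),interpolation=cv2.INTER_CUBIC)
cv2.imwrite("pics/w6c.png",np.hstack([a,b]))
E
```

```text
14.85 [597.9 -48.8 190.2] [ 3.14129890e+00 -2.69285514e-04  1.42801539e+00] [-0.2 -0.2  0.2] -0.0021891356658494624
head top 492 [608.8  29.8 140.1]
loop_tab 0.8 130 320 [606.2   5.4  78.7]
loop_bar 0.72 227 270 [ 529.5 -103.2   10.9]
pin_head 0.95 248 262 [ 516.7 -125.6   18.8]
pin 0.7 98 319 [608.9  28.7 139.8]
```

View pics/w6c.png

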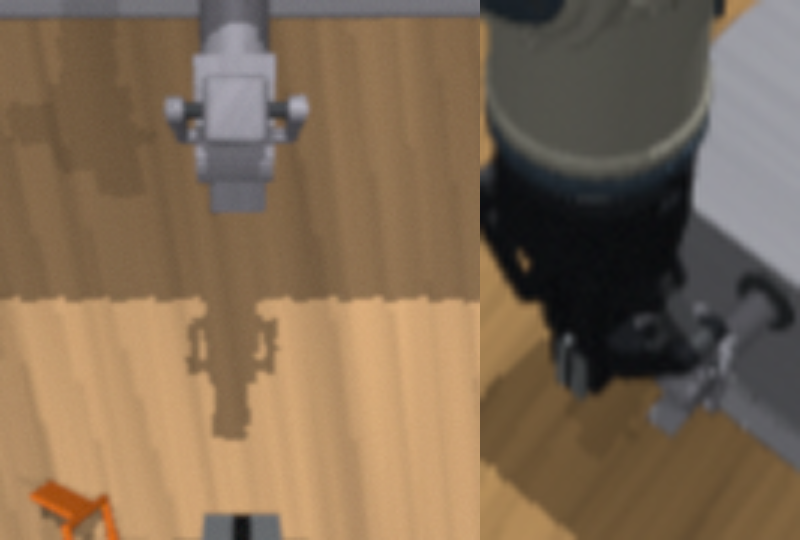

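Run:
```python
from h import *
S=np.load("w6_s.npy");s=dict(eef_pos=S[:3],tcp_rot=S[3:])
C=cloud("wrist",np.load("w6.npy"),s)
e=np.array([.1416,.99]);n=np.array([.99,-.1416]);D=C[...,:2]-[608.7,33.6]
u=-(D@e);v=D@n
mk=(abs(v)<6)&(C[...,2]>68)&(C[...,2]<100)&(u>12)&(u<36)
for a in np.arange(14,34,1):
    w=mk&(abs(u-a)<.5)
    if w.any():print(a,w.sum(),np.median(C[w][:,2]).round(1))
```

```text
18 3 99.9
19 25 98.2
21 18 81.6
22 24 80.7
23 14 80.7
24 14 79.6
25 14 79.6
26 14 79.7
27 28 79.3
28 14 78.7
```

The tab slopes about 18° down with its edge at z ≈ 79 mm, so the loop is at about 1.3–1.37 rad. The head top at 140 mm puts the collar on the shaft, and the gripper is clear. Handing in.

```bash
python3 -c "
from rig import r
print(r.sign_off())"
```

```text
the job is handed in; nothing more can be done
None
```

The locking pin is in the shaft's cross hole and its loop is closed under the shaft. I handed the job in at about 15 s on the clock; `sign_off` reports no verdict.

**What I did:** I took the steel pin out of the cork rest and left the orange look-alike alone. I turned the pin to match the stand and lowered it through the hole until the collar was on the shaft. Then I pressed the tab down with shut fingers to about 25 mm below the shaft top and backed off.

**Last checks:**
- **Seating:** the head top read about 140 mm, so the pin's origin is about 104 mm, which puts the collar on the shaft.
- **Loop:** the tab slopes about 18° down with its edge at about 79 mm, which puts the loop at roughly 1.3 to 1.37 rad. The camera image also shows the loop below the nose. The crossbar itself was hidden from the wrist camera, so its position is inferred from the tab.
- **Forces:** wrist force readings, taken at the end of each move, stayed below about 2 N during insertion and pressing. The gripper ended clear of everything.

**Failed or disagreed:** my first move call was refused because its rows were incomplete, and I resent it. In the last picture the network's best hits for the pin head and crossbar were on the orange look-alike, so I used the depth data instead. I did not re-measure the other things on the desk; the arm touched none of them as far as the force readings show.

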